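# Raise the settling-trap grate with its lifting bar

## Robot

A 6-joint arm with a two-finger parallel gripper is mounted at the origin on the work surface. World frame = base frame: x ahead of the robot, y to its left, z up, the work surface at z = 0. Lengths are in m, angles in degrees, forces in N, time in s.
With the tool pointing down it reaches from about 0.3 to 0.75 m from the base axis. Payload 8.5 kg.
Tool frame: the origin (TCP) lies at the very end of the fingers, on their centre line; the grasp point (between the pads) lies grasp_offset behind it (grasp_offset is the distance from the TCP to the grasp point, in m); x points along the fingers, z is the direction in which the jaws open and shut, and the axes are right-handed (so a half turn about x gives the same grasp; the last joint's range is limited). The gripper opens to 85 mm and grips with 20 to 120 N. Pads are 22 mm wide; open, the fingers measure 114 mm over their backs; the gripper's body (76 mm by 85 mm) begins 54 mm behind the grasp point. The pads swing forward as they close: fully open they stand 13 mm farther back than shut.
Start: joints at [-12.336, 21.807, 74.336, -0, 83.858, -12.336], TCP at [0.55, 0, 0.231] pointing down, gripper open.
Joint ranges: [-178.18, 178.18], [-50.72, 133.34], [12.68, 142.11], [-81.47, 261.47], [9.98, 163.14], [-165.26, 165.26]. Speed limits (degrees/s): [136.94, 136.94, 180, 180, 180, 180].

## Interface

Orientations are given as a 3x3 rotation matrix whose columns are the frame's x, y, z axes.
In Python, from rig import observe, get_image, close_job, recognise, grasp_offset gives the robot as it stands.
- The arm moves only by the tool drive_tool, never from a script. Its argument "targets" is a list that holds one entry, the list of rows, each a list of 7 numbers: the shift along the tool's x, y, z in units of 50 mm (1.0 is 50 mm), then the turn, a rotation vector about the tool's x, y, z in rad, then the opening, from -1 (shut) to 1 (fully open), so that 0 is half open. A call has 1 to 5 rows; each row shifts and turns the commanded pose from where the row before left it, along the tool's axes as they then stand; what a row does not reach is not made up. A row lasts 1/10 s, in which the tool goes at most 50 mm and 8.59 degrees, less where a joint would pass 70% of its speed; a pose out of reach is approached as far as the arm can. A call is refused whole if a number of a shift passes 1 or a number of a turn 0.15, either way. A call with a gripper value outside its range is refused whole. The fingers move at their own pace and stop on an object; "force" is the grip in N (left out, the last holds). Time passes only in rows, so rows that do not move let the fingers close. It gives the time, the measured TCP pose, the force and the opening at its end, in the units of the state.
- observe(): the state, without advancing time (a new reading comes with each control period).
- get_image(name): name is "scene" or "side" or "wrist"; returns a dict with "image" (420x560x3 uint8, red, green, blue), "fx", "fy", "cx", "cy" (pixels), "rvec" (rotation vector, rad) and "tvec" (3), from world to camera coordinates, as OpenCV has them. Camera axes: x right, y down, z forward; pixel columns grow to the right and rows downward; lengths in m; the calibration is good to about 2 mm. A picture is of the moment at which its call begins. There is no depth.
- close_job(): hands the job in, once; it reports no verdict.
Trained networks look in a picture, given as the dict that the camera call returned (one of the last four; its "shot" number tells which), for a name from the list of things; names that differ only in an ending like _2 or _b are one class to them, and where a whole thing is asked for, a point or a joint stands for the part that bears it (a point fixed in the world has none). Each returns a list of dicts, best first, with "p" (0 to 1); they miss things now and then, are a little off and sometimes report something else, mostly with a low value. They report only what shows in the picture. A call takes as long as a camera call. They do not tell look-alikes from the thing itself.
- recognise(label, picture): "at" ([column, row] as shares, 0 to 1, of the picture: columns of its width, rows of its height, amid what is visible of it).
The state is a dict: "time_s": time; "q": joint angles; "qvel": joint speeds; "joint_efforts": joint torques, N m; "position": TCP position; "tool_rot": TCP orientation; "ft_force": force on the tool from outside, world axes, zero at the start; "wrist_torque": the same for the moment, N m; "grip_width": finger opening in m.
Only numpy, scipy, OpenCV 4.12 (cv2) and the standard library are available. Lean on these libraries where they do the work, as an engineer would, in place of code of your own. Each camera call takes 0.05 s, during which the arm holds its last target.

## Task

The grinding-water trap on the glass cutter's bench has to be hosed out. With your fingertips push the dressing stone off the grate, all of it onto the drainer plate beside the grate's hinge, sliding it and never picking it up; then press the padded long end of the lifting bar right down to its rubber stop so that its toe raises the heavy grate. Finish while still holding the bar down with the grate up: do not lift the bar out of its bracket, keep off the grate itself while holding, and leave the tumbler, jar and brush alone.

Things in the scene. Friction and masses are not known exactly. Their poses are not given: they have to be found in the camera images.
- trap: Fixed steel trough on the bench, origin under it at bench height, z up. Along its y, in mm: pad of the lifting bar -375 to -315, bar's bracket -175, grate -77 to 98 (tongue out to -116), hinge 100, drainer plate 102 to 280. All within x -120 to 120. Tops above the bench: grate 103, walls and drainer 101.5 (a 1.5 step down). The drainer has upstands 12 high on its three outer edges.
- grate (a joint): Heavy steel bar grate on top of the trough, 206 x 175 x 16 mm, about 3.5 kg, hinged along its drainer-side edge. 0 = lying shut, grows as the tongue side rises, in rad; about 0.19 when the lifting bar is down on its stop. It falls shut when the bar is let go.
- tongue (a point): Middle of the outer edge, at the top face, of the tongue on the grate's free side. The bar's toe lies under this tongue.
- bar: Loose cranked steel lifting bar, 0.42 kg. Origin in the middle of its cross pin (as pin). A level short arm of 75 mm runs to +y, its toe under the grate's tongue; a long arm of 178 mm rises to -y at 0.30 rad above level and ends in the pad. The grate's weight on the toe keeps the long arm up.
- pin (a point): Middle of the bar's cross pin (12 mm thick, 68 mm long), which lies in the open-topped slots of the bracket, 80 mm above the bench. The bar rocks about it, in the vertical plane through the trap's y axis.
- bracket (a point): Fixed point of the trap: where the cross pin's middle belongs, 80 mm above the bench.
- pad (a point): Centre of the upper face of the rubber-faced pad (60 x 58 mm) on the bar's long end: 179 mm from the pin, about 146 mm above the bench at the start, sloping up outward at 0.30 rad. Pressed down 100 mm (an arc of 0.57 rad round the pin, 4 to 10 N) the bar meets its rubber stop, which yields a little (2.5 N/mm); the pad is then 46 mm above the bench, sloping down outward by 0.27 rad.
- stone_centre (a point): Centre of a pale dressing stone, 100 x 45 x 30 mm (its x, y, z), 0.32 kg, lying flat on the grate with its long side roughly along the hinge line.
- drainer (a point): Centre of the drainer plate's top, 240 x 178 mm, 101.5 mm above the bench.
- stone: The same dressing stone; origin at the centre of its underside.
- tumbler: Bystander: a cut-glass tumbler, 80 mm across, 90 high, standing on the bench beyond the bar. Origin at its foot.
- jar: Bystander: a jar of polish, 70 mm across, 75 high, on the bench beyond the drainer. Origin at its foot.
- brush: Bystander: a 170 mm brush lying on the bench on the robot's side of the trough. Origin at its middle, underneath.
Not all that is in view belongs to the job. There is more than one size of the stone; the job needs the largest.

How it is judged (in metres and radians):
On the way, in this order (a step that is already met when the one before it is completed fails the run):
1. the stone lies on the drainer, clear of the grate, and the grate is still shut (y of stone_centre in the frame of trap between 0.125 and 0.27 m and z of stone_centre in the frame of trap between 0.105 and 0.13 m and contact force between stone and grate below 0.05 N and value of joint grate below 0.03 rad), for 0.2 s.
2. the bar is pressed down and its toe has raised the grate (value of joint grate above 0.165 rad and contact force between the fingers and bar above 1 N and contact force between bar and grate above 2 N and contact force between each of the arm, the fingers and grate below 0.3 N and distance between pin and bracket below 0.012 m), for 0.2 s.
At the end, for the whole second after the job is handed in: The bar alone holds the grate up at 0.165 rad or more (fingers on bar over 1 N, toe on grate over 2 N, robot not on the grate, pin within 12 mm of its seat). The stone lies still on the drainer, not touching the grate, its centre 25 mm or more past the hinge line (all of step 2 and y of stone_centre in the frame of trap between 0.125 and 0.27 m and z of stone_centre in the frame of trap between 0.105 and 0.13 m and contact force between stone and grate below 0.05 N and linear speed of stone below 0.02 m/s and velocity of joint grate below 0.03 rad/s); the arm keeps its last pose, push and grip.
It fails at once if the stone was lifted or tipped instead of slid (z of stone_centre in the frame of trap above 0.135 m or angle between stone's own z axis and vertical above 0.4 rad).
It fails at once if the stone fell off the trap (z of stone_centre in the frame of trap below 0.09 m).
It fails at once if the grate was raised with the stone on it (value of joint grate above 0.04 rad and contact force between stone and grate above 0.05 N).
It fails at once if the bar was lifted out of its bracket (distance between pin and bracket above 0.015 m).
It fails at once if tumbler, jar or brush disturbed (distance of any of tumbler, jar, brush from where it was at the start of the episode above 0.02 m).
It also fails if it takes over 45 s, if anything falls off the work surface, if the arm or the gripper's body presses on something with over 40 N, if the wrist force passes 120 N, or if a joint passes its speed limit or range.

## Working session

There is one attempt and no reset: what is moved stays moved. The work goes in short steps, Python scripts to look and compute and a tool call to move; the robot and the scene stay as the last step left them, time stands still between calls to the robot, and variables do not carry over. Pictures are saved under pics/ and viewed, and the job is handed in when it is done.

Besides the shell and the picture viewer there is one more tool, called after "Call:" by a JSON object that holds its "fn" and its "kwargs", one argument or row to a line. drive_tool: Moves the arm, as the interface text tells. Its arguments: {"type":"object","properties":{"targets":{"type":"array"},"force":{"type":"number"}},"required":["targets"]}

```bash
ls; mkdir -p pics; python3 - <<'E'
from rig import *
import cv2,json
s=observe();print(s); print(grasp_offset if not callable(grasp_offset) else grasp_offset())
for n in ["scene","side"]:
    p=get_image(n);cv2.imwrite(f"pics/{n}0.png",p["image"][:,:,::-1])
    print(n,{k:p[k] for k in p if k!="image"})
    for l in ["stone","stone_centre","tongue","pin","bracket","pad","drainer","tumbler","jar","brush","trap","bar","grate"]:
        try:print(l,[(round(d["p"],2),round(d["at"][0]*560),round(d["at"][1]*420)) for d in recognise(l,p)])
        except Exception as e:print(l,e)
E
```

```text
pics
{'time_s': 0.0, 'q': array([-1.23375685e+01,  2.18431444e+01,  7.43859861e+01,  7.02238422e-04,
        8.38569395e+01, -1.23353104e+01]), 'qvel': array([-0.077371  , -0.06491885,  0.01895204, -0.08580234,  0.05090043,
       -0.05007322]), 'joint_efforts': array([-1.00240642e-03, -4.48466885e+01, -2.31285810e+01, -2.87182611e-04,
        4.73836102e-03,  1.77242771e-05]), 'position': array([5.49708456e-01, 4.74882123e-05, 2.30684328e-01]), 'tool_rot': array([[-1.46490920e-03,  4.09750712e-05,  9.99998926e-01],
       [ 3.32882273e-04,  9.99999944e-01, -4.04874701e-05],
       [-9.99998872e-01,  3.32822605e-04, -1.46492276e-03]]), 'ft_force': array([ 0.03116937, -0.50522159, -0.58913273]), 'wrist_torque': array([0.05612301, 0.05927498, 0.0349639 ]), 'grip_width': 0.08521697608594807}
0.0187
scene {'fx': 516.4589354612215, 'fy': 516.4589354612215, 'cx': 278.2853297326165, 'cy': 212.86858826013585, 'rvec': array([ 1.99924148,  0.82082746, -0.45767063]), 'tvec': array([-0.4671114 , -0.0719797 ,  1.46986198]), 'shot': 1}
stone [(0.77, 280, 217), (0.76, 221, 211), (0.62, 186, 238)]
s
[... 326 characters left out ...]
0.44, 295, 216)]
bar [(0.72, 167, 264)]
grate [(0.8, 295, 218)]
side {'fx': 423.93425367558643, 'fy': 423.93425367558643, 'cx': 280.38047721934544, 'cy': 211.28555827238065, 'rvec': array([ 2.33681069, -0.41756134,  0.18844969]), 'tvec': array([-0.48431272,  0.28893011,  0.96815355]), 'shot': 2}
stone [(0.84, 198, 257), (0.81, 218, 290), (0.73, 289, 214)]
stone_centre [(0.77, 293, 214), (0.62, 199, 255), (0.58, 217, 287)]
tongue [(0.62, 285, 226)]
pin [(0.71, 325, 305)]
bracket []
pad [(0.91, 321, 306)]
drainer [(0.64, 280, 227)]
tumbler [(0.63, 364, 281)]
jar [(0.65, 333, 179)]
brush [(0.79, 214, 211)]
trap [(0.84, 277, 229)]
bar [(0.94, 324, 307)]
grate [(0.69, 283, 222), (0.69, 290, 216)]
```

View pics/scene0.png

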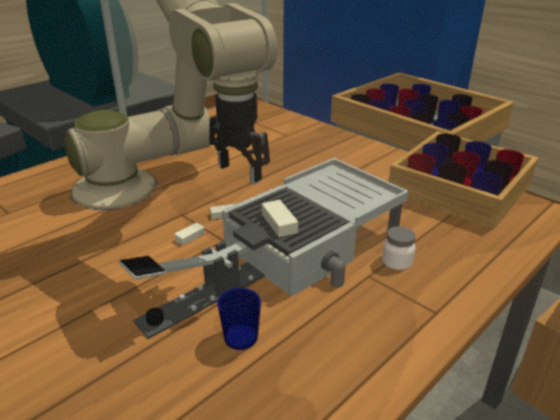

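View pics/side0.png

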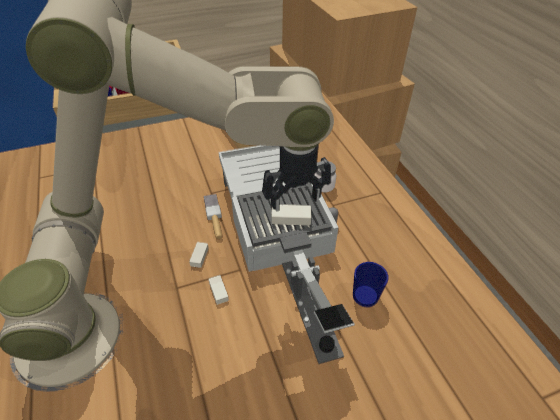

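The scene picture shows three pale stones: one on the grate at scene (280,217) / side (292,214), and two smaller ones on the bench at scene (189,233) and (221,211). The one on the grate is the stone I want. Next I'll make close crops for fitting the trap pose.

```bash
python3 - <<'E'
import cv2
a=cv2.imread("pics/scene0.png")[150:350,110:420];cv2.imwrite("pics/c1.png",cv2.resize(a,None,fx=2.58,fy=2.58,interpolation=cv2.INTER_CUBIC))
a=cv2.imread("pics/side0.png")[140:370,190:400];cv2.imwrite("pics/c2.png",cv2.resize(a,None,fx=2.6,fy=2.6,interpolation=cv2.INTER_CUBIC))
E
```

```text
(no output)
```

View pics/c1.png

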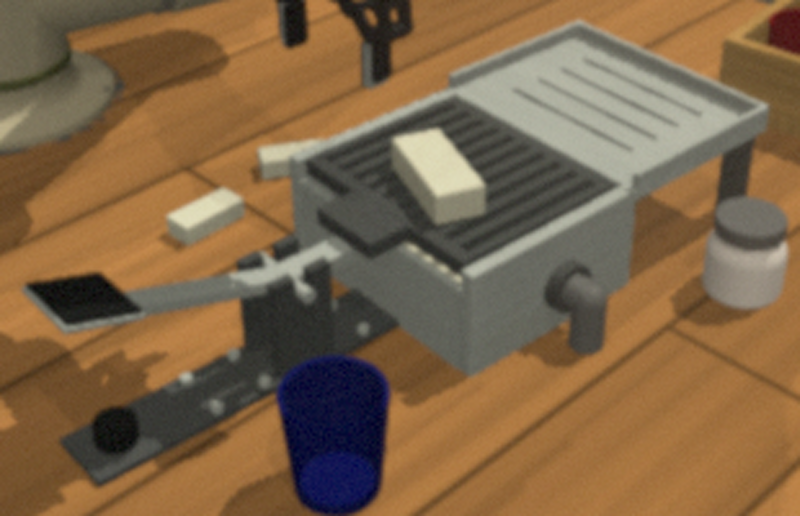

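View pics/c2.png

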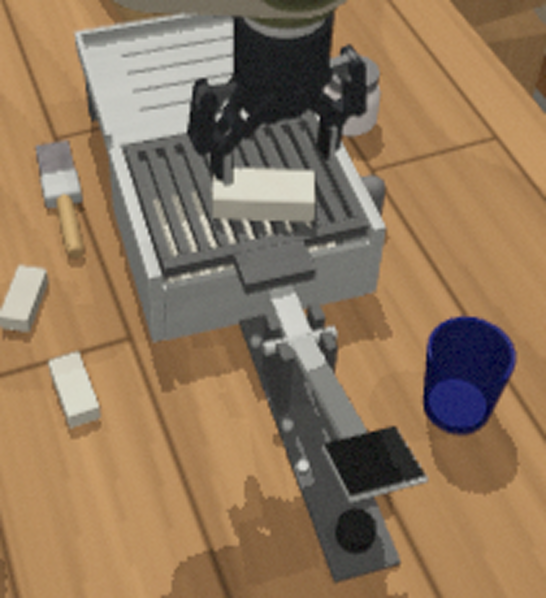

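```bash
cat > h.py <<'E'
import numpy as np,cv2
from scipy.optimize import least_squares
def proj(P,c): return cv2.projectPoints(np.float64(P).reshape(-1,3),c['rvec'],c['tvec'],np.array([[c['fx'],0,c['cx']],[0,c['fy'],c['cy']],[0,0,1]]),None)[0][:,0]
def ray(px,c,z):
    R=cv2.Rodrigues(c['rvec'])[0];C=-R.T@c['tvec'];d=R.T@np.array([(px[0]-c['cx'])/c['fx'],(px[1]-c['cy'])/c['fy'],1]);return C+d*(z-C[2])/d[2]
S=dict(fx=516.4589,fy=516.4589,cx=278.285,cy=212.8686,rvec=np.array([1.99924148,0.82082746,-0.45767063]),tvec=np.array([-0.4671114,-0.0719797,1.46986198]))
D=dict(fx=423.93425,fy=423.93425,cx=280.38,cy=211.2856,rvec=np.array([2.33681069,-0.41756134,0.18844969]),tvec=np.array([-0.48431272,0.28893011,0.96815355]))
def w(p,P):
    c,s=np.cos(p[2]),np.sin(p[2]);P=np.atleast_2d(P);return np.c_[p[0]+c*P[:,0]-s*P[:,1],p[1]+s*P[:,0]+c*P[:,1],P[:,2]]
E
python3 - <<'E'
from h import *
A=[((-103,-77,103),(308,168)),((103,-77,103),(465,262)),((103,98,103),(622,186)),((-103,98,103),(458,97)),((0,-116,103),(345,226)),((-120,280,113.5),(580,22)),((120,280,113.5),(767,105)),((0,-345,146),(84,300))]
B=[((0,-116,103),(280,278)),((0,-345,146),(373,462)),((-103,98,103),(127,148)),((-103,-77,103),(160,275)),((103,-77,103),(368,230)),((-120,280,113.5),(78,33))]
a=lambda L:np.array([m for m,_ in L])/1000.
PA=np.array([p for _,p in A])/2.58+[110,150]; PB=np.array([p for _,p in B])/2.6+[190,140]
f=lambda p:np.r_[(proj(w(p,a(A)),S)-PA),(proj(w(p,a(B)),D)-PB)].ravel()
r=min([least_squares(f,[.55,0,t],loss='soft_l1') for t in (-2,-1,0,1,2,3)],key=lambda r:r.cost)
print(r.x,np.degrees(r.x[2]));print(f(r.x).reshape(-1,2).round(1))
p=r.x
# stone: fit pose in trap frame
st=np.array([[-50,22.5],[-50,-22.5],[50,-22.5],[50,22.5]])/1000
sA=np.array([(437,130),(392,142),(437,214),(486,185)])/2.58+[110,150]
sB=np.array([(214,170),(213,198),(315,200),(314,170)])/2.6+[190,140]
def g(q):
    c,s=np.cos(q[2]),np.sin(q[2]);P=np.c_[q[0]+c*st[:,0]-s*st[:,1],q[1]+s*st[:,0]+c*st[:,1],0*st[:,0]+.133]
    W=w(p,P);return np.r_[proj(W,S)-sA,proj(W,D)-sB].ravel()
r2=least_squares(g,[0,0,0],loss='soft_l1');print("stone in trap",r2.x,g(r2.x).reshape(-1,2).round(1))
for n,q in dict(pad=(0,-.345,.146),padlow=(0,-.345,.046),pin=(0,-.175,.08),stone=(r2.x[0],r2.x[1],.118),hinge=(0,.1,.1),drain=(0,.19,.1015)).items():print(n,w(p,q).round(3))
for n,a,b in [("tumbler",(242,314),(364,281)),("jar",(399,246),(333,179)),("brush",None,(214,211))]:
    print(n,a and ray(a,S,.04).round(3),ray(b,D,.04 if a else .01).round(3))
E
```

```text
[ 0.56963858  0.10941659 -0.07878033] -4.513780411569536
[[-0.2 -4.1]
 [ 0.   0.3]
 [-1.3 -1.2]
 [-0.4 -1.2]
 [-0.4 -0.6]
 [-0.5  0.3]
 [ 0.8  2. ]
 [-1.5 -1.7]
 [ 0.7 -0.7]
 [ 0.8 -0.2]
 [-0.3 -1.3]
 [ 2.  -2.7]
 [ 0.7 -1.9]
 [-0.1  1. ]]
stone in trap [ 0.01073181 -0.02559015 -0.29784295] [[ 0.2 -1.4]
 [-1.1 -1.9]
 [-0.1 -7. ]
 [ 0.7 -0.5]
 [ 0.3 -0.8]
 [ 0.2  1.1]
 [ 1.   1.2]
 [ 0.7  0.1]]
pad [[ 0.542 -0.235  0.146]]
padlow [[ 0.542 -0.235  0.046]]
pin [[ 0.556 -0.065  0.08 ]]
stone [[0.578 0.083 0.118]]
hinge [[0.578 0.209 0.1  ]]
drain [[0.585 0.299 0.102]]
tumbler [ 0.679 -0.119  0.04 ] [ 0.692 -0.116  0.04 ]
jar [0.766 0.275 0.04 ] [0.785 0.253 0.04 ]
brush None [0.411 0.273 0.01 ]
```

Call:
{"fn": "drive_tool", "kwargs": {
  "targets": [
    [[0, 0, 0, 0.079, 0, 0, 0], [0, 0.25, 0.22, 0, 0, 0, 0], [0, 0.26, 0.22, 0, 0, 0, 0], [0.7, 0, 0, 0, 0, 0, 0], [0.7, 0, 0, 0, 0, 0, 0]]
  ],
  "force": 40
}}

```text
time_s: 1.9
position: [0.5745, 0.024, 0.161]
tool_rot: [[0.002, 0.078, 0.997], [-0.0, 0.997, -0.078], [-1.0, -0.0, 0.002]]
ft_force: [-0.9, 0.2, -1.3]
grip_width: 0.0426
```

```bash
python3 - <<'E'
from rig import *
import cv2,numpy as np
ims=[]
for n in ["scene","side","wrist"]:
    p=get_image(n);i=p["image"][:,:,::-1]
    if n=="wrist":W=i.copy();print({k:p[k] for k in p if k!="image"})
    else:
        i=i[170:290,180:340] if n=="scene" else i[150:270,200:360]
        ims.append(cv2.resize(i,None,fx=3.3,fy=3.3,interpolation=cv2.INTER_CUBIC)[:, :])
cv2.imwrite("pics/d1.png",cv2.resize(np.hstack(ims),(800,300)));cv2.imwrite("pics/w1.png",W)
E
```

```text
{'fx': 303.2608872558538, 'fy': 303.2608872558538, 'cx': 276.3094796483774, 'cy': 207.83466382027214, 'rvec': array([-2.84505496,  0.11011445,  0.03013866]), 'tvec': array([-0.56652368,  0.04845507,  0.33364034]), 'shot': 5}
```

View pics/d1.png

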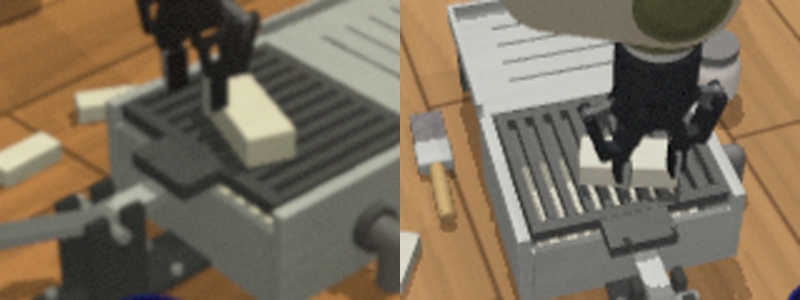

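View pics/w1.png

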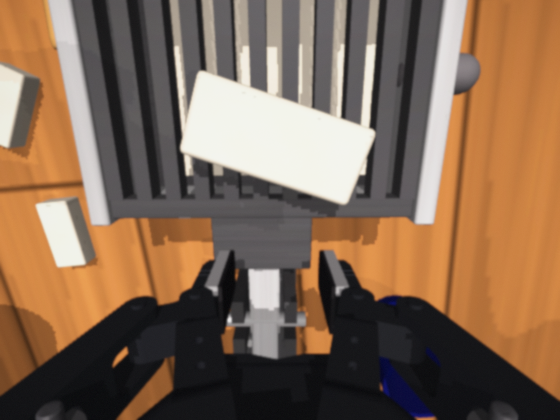

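```bash
python3 - <<'E'
from h import *
c=dict(fx=303.26,fy=303.26,cx=276.309,cy=207.835,rvec=np.array([-2.84505496,0.11011445,0.03013866]),tvec=np.array([-0.56652368,0.04845507,0.33364034]))
p=[.56964,.10942,-.07878]
def t(px,z):
    q=ray(px,c,z);d=q[:2]-p[:2];C,s=np.cos(p[2]),np.sin(p[2]);return np.round([d[0]*C+d[1]*s,-d[0]*s+d[1]*C,z],4)
for n,l,z in [("stone",[(202,72),(374,130),(347,206),(182,150)],.133),("grate front",[(113,216),(415,216)],.103),("tongue",[(212,268),(312,268)],.103)]:
    print(n,*[t(x,z) for x in l])
E
```

```text
stone [-0.0291  0.0106  0.133 ] [ 0.0605 -0.0178  0.133 ] [ 0.049 -0.06   0.133] [-0.0428 -0.0285  0.133 ]
grate front [-0.104  -0.0765  0.103 ] [ 0.1027 -0.0759  0.103 ]
tongue [-0.0383 -0.116   0.103 ] [ 0.034  -0.1156  0.103 ]
```

The wrist view confirms the trap pose to about 1 mm. The stone's top corners span about 94 x 44 mm, which fits the large stone, and its centre is at trap (9,-24) mm. I'll lower behind it and push.

Call:
{"fn": "drive_tool", "kwargs": {
  "targets": [
    [[0.5, 0, 0, 0, 0, 0, 0], [0.4, 0, 0, 0, 0, 0, 0], [0.15, 0, 0, 0, 0, 0, 0], [0, 0, 0, 0, 0, 0, 0]]
  ]
}}

```text
time_s: 2.45
position: [0.5744, 0.0236, 0.1097]
tool_rot: [[0.001, 0.079, 0.997], [-0.0, 0.997, -0.079], [-1.0, -0.0, 0.001]]
ft_force: [0.6, -0.1, 0.2]
grip_width: 0.0431
```

Call:
{"fn": "drive_tool", "kwargs": {
  "targets": [
    [[0, 0.2, 0, 0, 0, 0, 0], [0, 0.2, 0, 0, 0, 0, 0], [0, 0.2, 0, 0, 0, 0, 0], [0, 0.2, 0, 0, 0, 0, 0], [0, 0, 0, 0, 0, 0, 0]]
  ]
}}

```text
time_s: 2.95
position: [0.5771, 0.0652, 0.1091]
tool_rot: [[0.0, 0.077, 0.997], [0.0, 0.997, -0.077], [-1.0, 0.0, 0.0]]
ft_force: [-0.4, -0.3, 0.0]
grip_width: 0.0429
```

```bash
cat > look.py <<'E'
import sys
from rig import *
import cv2,numpy as np
t=sys.argv[1]
for n in sys.argv[2:]:
    p=get_image(n);cv2.imwrite(f"pics/{t}_{n}.png",p["image"][:,:,::-1])
    np.savez(f"{t}_{n}.npz",**{k:p[k] for k in p if k!="image"})
E
python3 look.py e wrist
```

```text
(no output)
```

View pics/e_wrist.png

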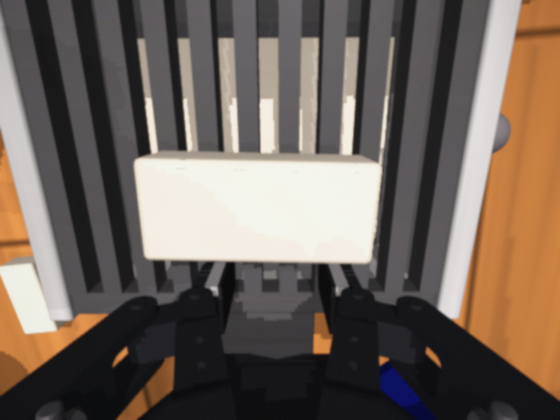

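The stone has squared itself against both fingers. Pushing on.

Call:
{"fn": "drive_tool", "kwargs": {
  "targets": [
    [[0, 0.25, 0, 0, 0, 0, 0], [0, 0.3, 0, 0, 0, 0, 0], [0, 0.3, 0, 0, 0, 0, 0], [0, 0.3, 0, 0, 0, 0, 0], [0, 0.3, 0, 0, 0, 0, 0]]
  ]
}}

```text
time_s: 3.5
position: [0.5827, 0.1374, 0.1087]
tool_rot: [[-0.0, 0.078, 0.997], [-0.0, 0.997, -0.078], [-1.0, -0.0, -0.0]]
ft_force: [0.1, -2.5, 0.2]
grip_width: 0.0426
```

Call:
{"fn": "drive_tool", "kwargs": {
  "targets": [
    [[0, 0.3, 0, 0, 0, 0, 0], [0, 0.3, 0, 0, 0, 0, 0], [0, 0.3, 0, 0, 0, 0, 0], [0, 0.2, 0, 0, 0, 0, 0], [0, 0.2, 0, 0, 0, 0, 0]]
  ]
}}

```text
time_s: 4.0
position: [0.5878, 0.2016, 0.1086]
tool_rot: [[-0.001, 0.079, 0.997], [0.0, 0.997, -0.079], [-1.0, 0.0, -0.001]]
ft_force: [0.2, -1.4, 0.0]
grip_width: 0.0427
```

```bash
python3 look.py f wrist scene
```

```text
(no output)
```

View pics/f_wrist.png

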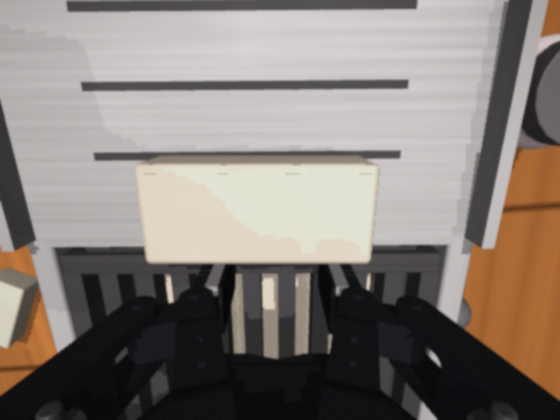

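View pics/f_scene.png

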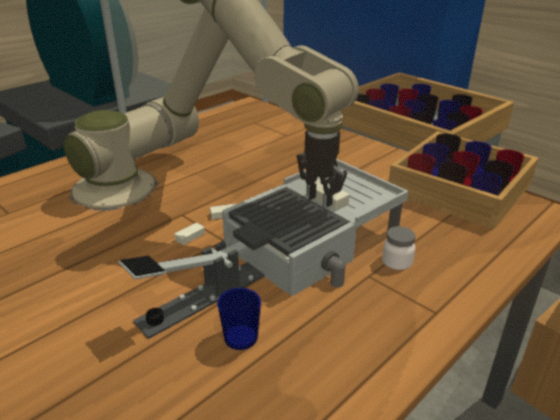

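The stone is straight, with its back edge about at the hinge. I'll push about 50 mm more.

Call:
{"fn": "drive_tool", "kwargs": {
  "targets": [
    [[0, 0.25, 0, 0, 0, 0, 0], [0, 0.25, 0, 0, 0, 0, 0], [0, 0.25, 0, 0, 0, 0, 0], [0, 0.15, 0, 0, 0, 0, 0], [0, 0.1, 0, 0, 0, 0, 0]]
  ]
}}

```text
time_s: 4.6
position: [0.5918, 0.2514, 0.1087]
tool_rot: [[-0.0, 0.078, 0.997], [-0.0, 0.997, -0.078], [-1.0, -0.0, -0.0]]
ft_force: [0.4, -1.7, 0.2]
grip_width: 0.0424
```

Call:
{"fn": "drive_tool", "kwargs": {
  "targets": [
    [[0, 0, 0, 0, 0, 0, 0], [0, -0.2, 0, 0, 0, 0, 0], [0, -0.2, 0, 0, 0, 0, 0], [-0.5, 0, 0, 0, 0, 0, 0], [-0.5, 0, 0, 0, 0, 0, 0]]
  ]
}}

```text
time_s: 5.1
position: [0.5901, 0.2289, 0.1591]
tool_rot: [[-0.002, 0.08, 0.997], [-0.0, 0.997, -0.08], [-1.0, -0.0, -0.002]]
ft_force: [-0.7, 0.2, 0.5]
grip_width: 0.043
```

Call:
{"fn": "drive_tool", "kwargs": {
  "targets": [
    [[-0.5, 0, 0, 0, 0, 0, 0], [-0.5, 0, 0, 0, 0, 0, 0], [-0.3, 0, 0, 0, 0, 0, -1], [0, 0, 0, 0, 0, 0, -1]]
  ]
}}

```text
time_s: 5.5
position: [0.591, 0.2296, 0.2262]
tool_rot: [[0.004, 0.08, 0.997], [0.001, 0.997, -0.08], [-1.0, 0.001, 0.004]]
ft_force: [0.2, -0.2, -0.9]
grip_width: 0.0146
```

```bash
python3 look.py g wrist side; python3 -c "
from rig import observe;s=observe();print(s['time_s'],s['position'],s['grip_width'])"
```

```text
5.6 [0.59013972 0.22971472 0.22321527] 0.00021309108863056447
```

View pics/g_wrist.png

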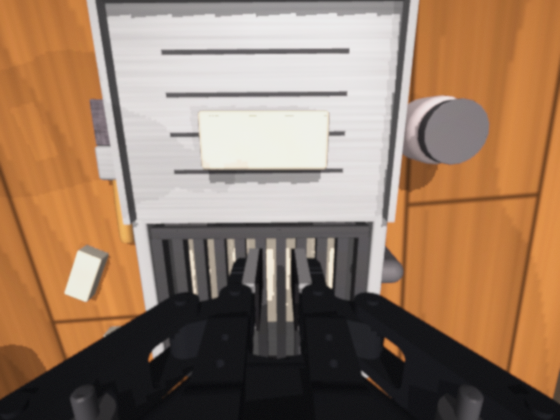

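View pics/g_side.png

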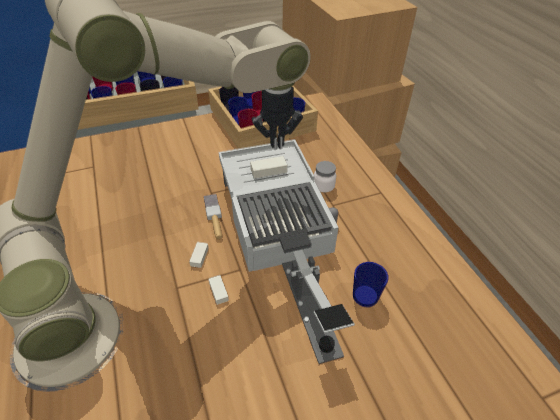

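The stone lies flat and straight on the drainer, wrist (265,140), clear of the grate edge at row 222. Next, over to the pad with the fingers shut.

Call:
{"fn": "drive_tool", "kwargs": {
  "targets": [
    [[0, -0.6, -0.1, 0, 0, 0, -1], [0, -0.8, -0.12, 0, 0, 0, -1], [0, -0.8, 0, 0, 0, 0, -1], [0, -0.8, 0, 0, 0, 0, -1], [0, -0.8, 0, 0, 0, 0, -1]]
  ]
}}

```text
time_s: 6.1
position: [0.5634, 0.0403, 0.2224]
tool_rot: [[-0.002, 0.079, 0.997], [0.0, 0.997, -0.079], [-1.0, 0.0, -0.002]]
ft_force: [0.3, -0.7, 0.5]
grip_width: 0.0001
```

Call:
{"fn": "drive_tool", "kwargs": {
  "targets": [
    [[0, -0.8, 0, 0, 0, 0, -1], [0, -0.8, 0, 0, 0, 0, -1], [0, -0.8, 0, 0, 0, 0, -1], [0, -0.8, 0, 0, 0, 0, -1], [0, -0.8, 0, 0, 0, 0, -1]]
  ]
}}

```text
time_s: 6.6
position: [0.5475, -0.1591, 0.2224]
tool_rot: [[-0.002, 0.079, 0.997], [0.001, 0.997, -0.079], [-1.0, 0.001, -0.002]]
ft_force: [1.2, 0.1, 0.5]
grip_width: 0.0
```

Call:
{"fn": "drive_tool", "kwargs": {
  "targets": [
    [[0, -0.8, 0, 0, 0, 0, -1], [0, -0.6, 0, 0, 0, 0, -1], [0, 0, 0, 0, 0, 0, -1], [0, 0, 0, 0, 0, 0, -1]]
  ]
}}

```text
time_s: 7.0
position: [0.5424, -0.2273, 0.2225]
tool_rot: [[-0.002, 0.08, 0.997], [0.002, 0.997, -0.08], [-1.0, 0.001, -0.002]]
ft_force: [-0.4, 0.4, 0.1]
grip_width: 0.0
```

```bash
python3 look.py i wrist side; python3 -c "
from rig import observe;s=observe();print(s['time_s'],s['position'],s['grip_width'])
import numpy as np;d=s['position'][:2]-[.56964,.10942];C,S=np.cos(-.07878),np.sin(-.07878);print(d[0]*C+d[1]*S,-d[0]*S+d[1]*C)"
```

```text
7.1 [ 0.54288051 -0.22610808  0.22322359] -0.00015897525728535234
-0.0002709216114102908 -0.3365933563993347
```

View pics/i_wrist.png

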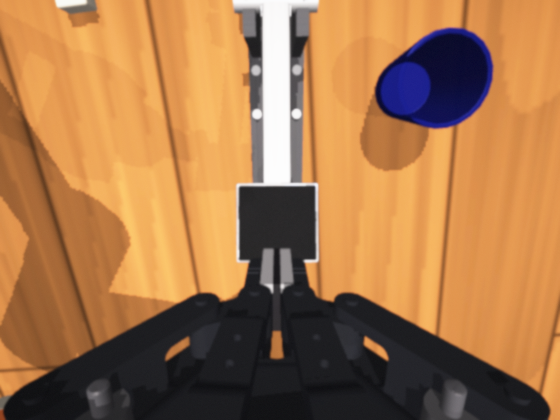

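View pics/i_side.png

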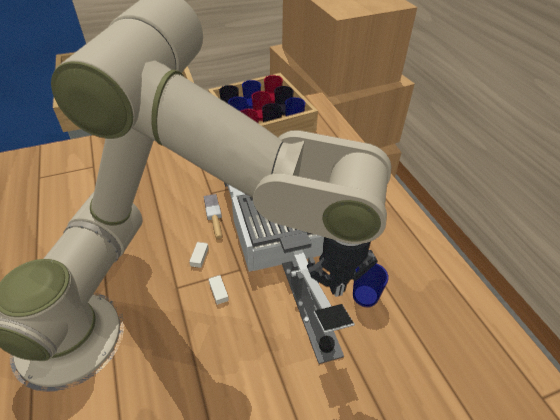

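Fingers are centred on the pad in x. The pad is at wrist (277,222). I'll shift 11 mm outward and descend.

Call:
{"fn": "drive_tool", "kwargs": {
  "targets": [
    [[0, -0.23, 0, 0, 0, 0, -1], [0.6, 0, 0, 0, 0, 0, -1], [0.5, 0, 0, 0, 0, 0, -1], [0.2, 0, 0, 0, 0, 0, -1], [0.2, 0, 0, 0, 0, 0, -1]]
  ]
}}

```text
time_s: 7.6
position: [0.5424, -0.2387, 0.1487]
tool_rot: [[0.0, 0.078, 0.997], [-0.001, 0.997, -0.078], [-1.0, -0.001, 0.0]]
ft_force: [-0.9, -3.8, 10.3]
grip_width: 0.0004
```

Call:
{"fn": "drive_tool", "kwargs": {
  "targets": [
    [[0.2, 0, 0, 0, 0, 0, -1], [0.2, 0, 0, 0, 0, 0, -1], [0.2, 0, 0, 0, 0, 0, -1], [0, 0, 0, 0, 0, 0, -1]]
  ]
}}

```text
time_s: 8.0
position: [0.5433, -0.2405, 0.1203]
tool_rot: [[0.004, 0.079, 0.997], [-0.005, 0.997, -0.079], [-1.0, -0.004, 0.004]]
ft_force: [-0.1, -4.2, 9.1]
grip_width: -0.0001
```

Call:
{"fn": "drive_tool", "kwargs": {
  "targets": [
    [[0.25, 0, 0, 0, 0, 0, -1], [0.25, 0, 0, 0, 0, 0, -1], [0.25, 0, 0, 0, 0, 0, -1], [0.25, 0, 0, 0, 0, 0, -1], [0, 0, 0, 0, 0, 0, -1]]
  ]
}}

```text
time_s: 8.5
position: [0.5433, -0.2406, 0.0697]
tool_rot: [[0.003, 0.079, 0.997], [-0.004, 0.997, -0.079], [-1.0, -0.004, 0.004]]
ft_force: [0.5, -3.9, 3.5]
grip_width: 0.0004
```

```bash
python3 look.py j wrist scene
```

```text
(no output)
```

View pics/j_scene.png

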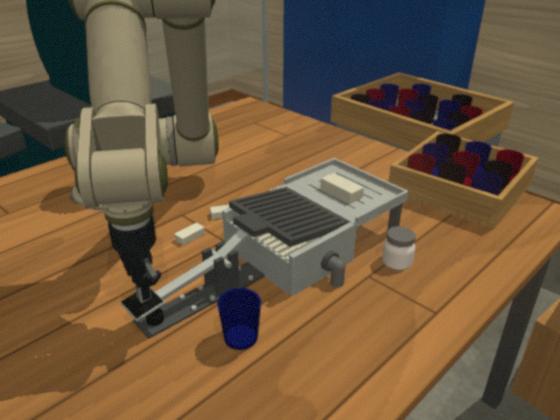

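View pics/j_wrist.png

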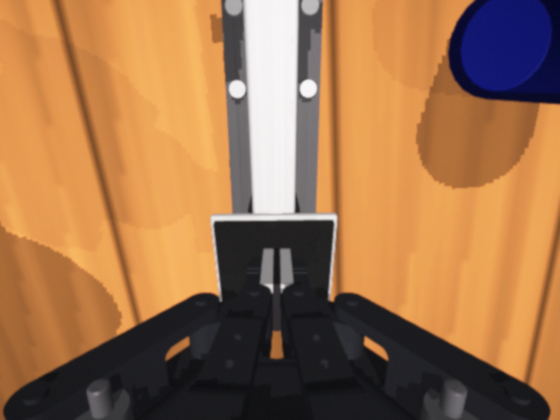

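Grate is rising and the tip is well on the pad. I'll go on to the stop.

Call:
{"fn": "drive_tool", "kwargs": {
  "targets": [
    [[0.2, 0, 0, 0, 0, 0, -1], [0.15, 0, 0, 0, 0, 0, -1], [0.08, 0, 0, 0, 0, 0, -1], [0, 0, 0, 0, 0, 0, -1]]
  ]
}}

```text
time_s: 9.0
position: [0.5429, -0.2378, 0.0484]
tool_rot: [[0.002, 0.078, 0.997], [0.001, 0.997, -0.078], [-1.0, 0.001, 0.002]]
ft_force: [1.0, 2.1, 7.3]
grip_width: 0.0
```

Call:
{"fn": "drive_tool", "kwargs": {
  "targets": [
    [[0.06, 0, 0, 0, 0, 0, -1], [0.04, 0, 0, 0, 0, 0, -1], [0, 0, 0, 0, 0, 0, -1]]
  ]
}}

```text
time_s: 9.3
position: [0.5434, -0.2374, 0.0449]
tool_rot: [[0.004, 0.078, 0.997], [0.001, 0.997, -0.078], [-1.0, 0.001, 0.003]]
ft_force: [-1.0, 8.2, 19.5]
grip_width: 0.0002
```

Call:
{"fn": "drive_tool", "kwargs": {
  "targets": [
    [[0, 0, 0, 0, 0, 0, -1], [0, 0, 0, 0, 0, 0, -1], [0, 0, 0, 0, 0, 0, -1], [0, 0, 0, 0, 0, 0, -1]]
  ]
}}

```text
time_s: 9.7
position: [0.5433, -0.2374, 0.045]
tool_rot: [[0.004, 0.078, 0.997], [0.001, 0.997, -0.078], [-1.0, 0.001, 0.003]]
ft_force: [-0.9, 7.9, 19.1]
grip_width: 0.0001
```

```bash
python3 look.py k scene side wrist; python3 - <<'E'
import cv2,numpy as np
from h import *
a=cv2.imread("pics/k_scene.png")[150:350,110:420];cv2.imwrite("pics/k1.png",cv2.resize(a,None,fx=2.58,fy=2.58,interpolation=cv2.INTER_CUBIC))
p=[.56964,.10942,-.07878]
for g in (.1,.165,.19,.22):
    L=[]
    for x in(-103,103):
        dy=-.177;L.append([x/1e3,.1+dy*np.cos(g)-0*np.sin(g),.103-dy*np.sin(g)])
    L.append([0,.1-.216*np.cos(g),.103+.216*np.sin(g)])
    print(g,((proj(w(p,L),S)-[110,150])*2.58).round(0).tolist())
E
```

```text
0.1 [[307.0, 140.0], [466.0, 244.0], [344.0, 202.0]]
0.165 [[308.0, 128.0], [468.0, 231.0], [345.0, 186.0]]
0.19 [[308.0, 123.0], [469.0, 226.0], [346.0, 180.0]]
0.22 [[309.0, 118.0], [470.0, 220.0], [347.0, 173.0]]
```

View pics/k1.png

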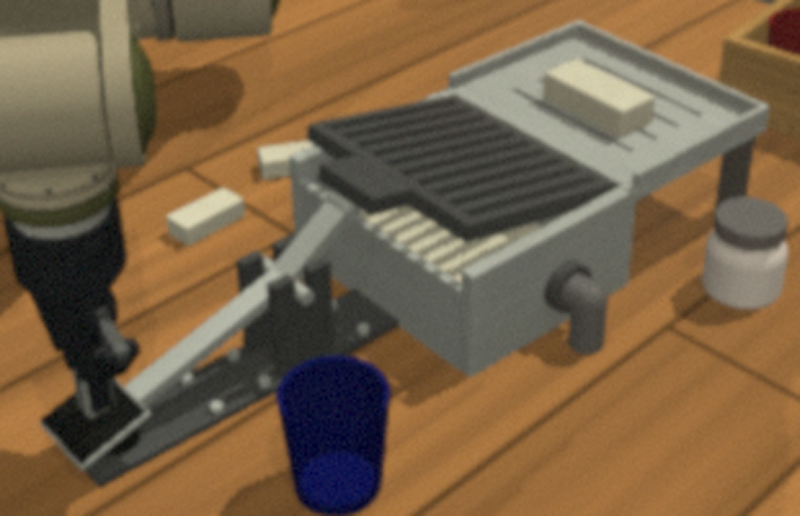

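View pics/k_wrist.png

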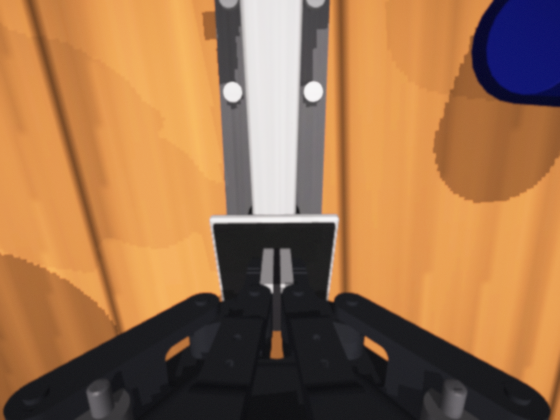

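View pics/k_side.png

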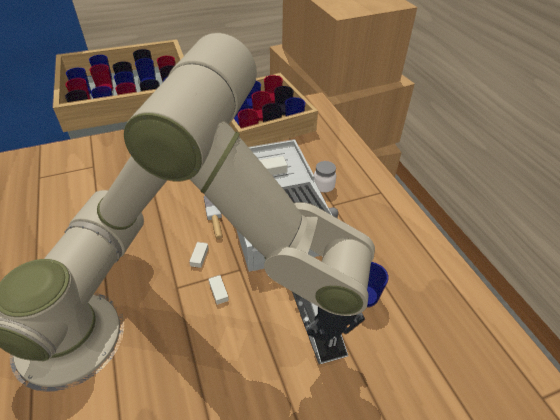

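The scene shows the tongue's front edge middle at about crop (350,182), where 0.19 rad predicts (346,180). The stone is flat on the drainer, the pin is in its slots, and the tumbler, jar and brush have not moved. Force is steady at 19 N. Handing in.

```bash
python3 -c "
from rig import *
print(close_job());s=observe();print(s['time_s'],s['position'],s['ft_force'])"
```

```text
the job is handed in; nothing more can be done
None
the job is handed in; nothing more can be done
```

The job is handed in with the bar held down on its stop and the grate up; `close_job` gave no verdict.

**What I did:** I slid the large stone off the grate with half-open fingertips. It squared itself against the fingers and ended flat and straight on the drainer, at about y = 0.175 m in the trap frame. I then shut the fingers and pressed the middle of the pad down to the rubber stop, reaching the stop by about 9.3 s on the robot's clock.

**Last checks:**
- **Grate:** it is raised about 0.19 rad, judged from where the tongue and corners appear in the scene picture.
- **Bar:** the vertical force is steady at about 19 N, with the tip at z = 0.045 m. That matches the pad's stated height on the stop.
- **Pin:** it looks seated in its bracket. This is by eye only; I did not measure it.
- **Stone and bystanders:** the stone is clear of the grate, and the tumbler, jar and brush look unmoved.
- **Sideways force:** the tool also feels about 8 N along +y from friction on the sloping pad. It was steady and nothing moved.

No check failed or disagreed, apart from a few corner picks in the first pose fit that were 3 to 7 pixels off. The wrist camera then confirmed the trap's position to about 1 mm.

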